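# Make room in the bottle rack and put the squeeze bottle in

## Robot

A 6-joint arm with a two-finger parallel gripper is mounted at the origin on the work surface; the furniture and walls round the work are solid. World frame = base frame: x ahead of the robot, y to its left, z up, the work surface at z = 0. Lengths are in m, angles in degrees, forces in N, time in s.
With the tool pointing down it reaches from about 0.35 to 0.975 m from the base axis. Payload 4.9 kg.
Tool frame: the origin (TCP) lies midway between the tips of the shut fingers; the grasp point (between the pads) lies 19 mm behind it (bot.grip_depth is the z of the grasp point in the tool frame, in m); z points along the fingers, y is the line along which they close (so a half turn about z gives the same grasp; the last joint's range is limited). The gripper opens to 85 mm and grips with 20 to 120 N. Pads are 22 mm wide; open, the fingers measure 114 mm over their backs; the gripper's body (76 mm by 85 mm) begins 54 mm behind the grasp point. The pads swing forward as they close: fully open they stand 13 mm farther back than shut.
Start: joints at [56.895, 3.019, 92.412, -0, 84.569, -6.818], TCP at [0.277, 0.56, 0.231] pointing down, gripper open.
Joint ranges: [-172.51, 172.51], [-57.92, 126.97], [3.15, 148.05], [-58.71, 238.71], [5.1, 150.11], [-179.66, 179.66]. Speed limits (degrees/s): [147.25, 147.25, 180, 180, 180, 180].

## Interface

Orientations are given as a 3x3 rotation matrix whose columns are the frame's x, y, z axes.
In Python, from workcell import bot gives the robot as it stands. The module is installed in compiled form; this text tells all that it offers.
- The arm moves only by the shell command python3 -m creep 'ROWS' [OPENING] [FORCE]. ROWS is JSON, a list of rows, each a list of 6 numbers: the shift along the tool's x, y, z in units of 50 mm (1.0 is 50 mm), then the turn, a rotation vector about the tool's x, y, z in units of 30 degrees (1.0 is 30 degrees). In form: [[dx, dy, dz, ax, ay, az], ...]. A call has 1 to 20 rows; each row shifts and turns the commanded pose from where the row before left it, along the tool's axes as they then stand; what a row does not reach is not made up. A row lasts 1/10 s, in which the tool goes at most 50 mm and 8.59 degrees, less where a joint would pass 70% of its speed; a pose out of reach is approached as far as the arm can. A call with a number of a shift or a turn outside -1 to 1 is refused whole. A call with a gripper value outside its range is refused whole. OPENING is the gripper command: -1 is fully open, 1 is shut, values between are in proportion, set as the call begins (- or left out, the last holds). The fingers move at their own pace and stop on an object; FORCE is the grip in N (left out, the last holds). Time passes only in rows, so rows that do not move let the fingers close. It gives the time, the measured TCP pose, the force, the opening and the grip force at its end, in the units of the state.
- bot.read_state(): the state, without advancing time (a new reading comes with each control period).
- bot.grab_frame(name): name is "scene" or "top" or "wrist"; returns the picture (480x640x3 uint8, red, green, blue); there is no depth.
- bot.camera_model(name): a dict with "camera_matrix" (3x3 intrinsics, pixels), "extrinsics" (4x4, takes a point from world to camera coordinates); the wrist camera has in their place "hand_eye" (4x4, takes a point from camera to tool coordinates, whose origin is the TCP and whose axes are the flange's). Camera axes: x right, y down, z forward; pixel columns grow to the right and rows downward; lengths in m; the calibration is good to about 2 mm. A picture is of the moment at which its call begins: read the wrist's pose just before it. camera_model takes no time and is no camera call.
- bot.sign_off(): hands the job in; it is judged then, once.
Trained networks look in the newest picture that a camera, given by its name, has taken for a name from the list of things; names that differ only in an ending like _2 or _b are one class to them, and where a whole thing is asked for, a point or a joint stands for the part that bears it (a point fixed in the world has none). Each returns a list of dicts, best first, with "p" (0 to 1); they miss things now and then, are a little off and sometimes report something else, mostly with a low value. They report only what shows in the picture. A call takes as long as a camera call. They do not tell look-alikes from the thing itself.
- bot.look_for(camera, query): "point" ([x, y, z] in m, in the coordinates of the camera as it stood for that picture, good to about 4 mm: the middle of the surface that is visible of it).
The state is a dict: "time": time; "joint_positions": joint angles; "joint_vel": joint speeds; "joint_torque": joint torques, N m; "tool_pos": TCP position; "orientation": TCP orientation; "wrist_force": force on the tool from outside, world axes, zero at the start; "torque": the same for the moment, N m; "gripper_width": opening from 0.0 (shut) to 1.0 (fully open); "finger_force": force on a finger pad.
Only numpy, scipy, OpenCV 4.12 (cv2) and the standard library are available. Lean on these libraries where they do the work, as an engineer would, in place of code of your own. Each camera call takes 0.05 s, during which the arm holds its last target. There are 200 camera calls.

## Task

The white squeeze bottle belongs in the middle of the row in the aluminium rack, between the two white-collared dropper bottles, but the four bottles there stand too close together to let it in. First nudge them apart, each pair gently up against its end of the rack, feeling for the stop rather than forcing it; then set the squeeze bottle down upright into the gap until it stands on the rack's floor like the others, without pressing hard on any bottle. Leave all five bottles standing in the rack, let go, and do not disturb the beaker.

Things in the scene. Friction and masses are not known exactly. Their poses are not given: they have to be found in the camera images.
- inner_left_mid (a point): Brown dropper bottle, white collar, red teat, standing in the rack; left (+y) one of the row's two inner bottles. Round body 33 mm in diameter, 62 mm tall, 100 mm with teat; 40 to 95 g. Point: on the axis, 31 mm above its foot; z up the bottle. The rack is an aluminium trough, fixed, along the row's line (within 20 degrees of y). Bottles slide in it at under 1.5 N.
- inner_right_mid (a point): Like inner_left, to its right (-y); the squeeze bottle goes between these two. Point: on the axis, 31 mm above its foot. Rack: the floor that the bottles stand on is 8 mm above the worktop; 41 mm wide inside; side rails 5 mm thick, top 28 mm above the worktop; an upright cheek 6 mm thick, top 56 mm above the worktop, closes each end.
- end_left_mid (a point): Brown dropper bottle with a black collar, outermost in the row on the left (+y). Round body 37 mm in diameter, 70 mm tall, 108 mm with teat; 40 to 95 g. Point: on the axis, 35 mm above its foot. The end cheek is 1 to 30 mm beyond the bottle, differs each time and is not measured: find it by feel (or sight); it hardly gives (about 1 mm at 20 N).
- end_right_mid (a point): Like end_left, outermost on the right (-y); its cheek is likewise 1 to 30 mm beyond, unmeasured. Point: on the axis, 35 mm above its foot. With both pairs hard against their cheeks the gap in the middle is 37 mm, 4 mm wider than the squeeze bottle; with only one pair pushed home there is no room.
- squeeze_mid (a point): upright white squeeze bottle with a pointed nozzle, loose on the worktop beyond one end of the rack (left or right); round straight body 33 mm in diameter and 83 mm tall, 117 mm with the nozzle; 40 to 105 g. Point: on the axis, 41.5 mm above its foot; z along the bottle.
- glass_beaker_mid (a point): clear beaker, 80 mm wide, 97 mm tall, on the worktop beyond the other end of the rack; a bystander. Point: on its axis, 48 mm above its foot.
Not all that is in view belongs to the job. Leave any purple look-alike of the part that bears inner_right_mid alone. What is shaped like the part that bears squeeze_mid but purple is not meant.

How it is judged:
By the outcome, as a careful person would: the job done as asked, in the order asked, and still so for the second after the job is handed in, with the robot touching nothing.
It also fails if it takes over 67 s, if anything falls off the work surface, if the arm or the gripper's body presses on something with over 40 N, if the wrist force passes 120 N, or if a joint passes its speed limit or range.

## Working session

There is one attempt and no reset: what is moved stays moved. The work goes in short steps, Python scripts to look and compute and a shell command to move; the robot and the scene stay as the last step left them, time stands still between calls to the robot, and variables do not carry over. Pictures are saved under pics/ and viewed, at most 10 in all, crops included, and the job is handed in when it is done.

```bash
mkdir -p pics; cat > h.py <<'E'
import numpy as np, cv2
from workcell import bot
N=["inner_left_mid","inner_right_mid","end_left_mid","end_right_mid","squeeze_mid","glass_beaker_mid"]
def w(cam,p):
    E=np.array(bot.camera_model(cam)["extrinsics"]); return (np.linalg.inv(E)@np.r_[p,1])[:3]
def px(cam,P):
    m=bot.camera_model(cam); c=(np.array(m["extrinsics"])@np.r_[P,1])[:3]; u=np.array(m["camera_matrix"])@c; return u[:2]/u[2]
def ray(cam,u,v,z):
    m=bot.camera_model(cam);E=np.linalg.inv(np.array(m["extrinsics"]));d=E[:3,:3]@np.linalg.inv(np.array(m["camera_matrix"]))@np.array([u,v,1.]);o=E[:3,3];return o+d*(z-o[2])/d[2]
def snap(cam,f=None):
    im=np.array(bot.grab_frame(cam))
    if f: cv2.imwrite(f"pics/{f}.png",im[:,:,::-1])
    return im
E
python3 - <<'E'
from h import *
np.set_printoptions(precision=4,suppress=True)
a=snap("scene");b=snap("top")
cv2.imwrite("pics/a_scene.png",a[:,:,::-1]);cv2.imwrite("pics/a_top.png",b[:,:,::-1])
for c in("scene","top"):
    print(c,"campos",np.linalg.inv(np.array(bot.camera_model(c)["extrinsics"]))[:3,3])
    for n in N:
        for d in bot.look_for(c,n)[:3]: P=w(c,d["point"]);print(c,n,round(d["p"],2),P,px(c,P).round())
s=bot.read_state();print(s)
E
```

```text
scene campos [ 0.0512 -0.837   0.7488]
scene inner_left_mid 0.84 [ 0.5288 -0.0151  0.0668] [286. 259.]
scene inner_right_mid 0.65 [ 0.6319 -0.0943  0.0488] [352. 267.]
scene inner_right_mid 0.63 [ 0.5384 -0.051   0.0579] [300. 270.]
scene end_left_mid 0.6 [0.525  0.0237 0.073 ] [274. 248.]
scene end_right_mid 0.83 [ 0.5405 -0.0875  0.0698] [312. 274.]
scene squeeze_mid 0.84 [0.6169 0.2211 0.0548] [264. 202.]
scene squeeze_mid 0.84 [0.5348 0.2109 0.055 ] [235. 215.]
scene glass_beaker_mid 0.62 [0.5285 0.0253 0.0711] [275. 248.]
scene glass_beaker_mid 0.56 [ 0.6369 -0.2638  0.0686] [413. 303.]
top campos [ 0.4002 -0.015   1.0451]
top inner_left_mid 0.63 [0.527  0.0018 0.0599] [312. 259.]
top inner_right_mid 0.74 [ 0.6264 -0.0784  0.0572] [354. 210.]
top inner_right_mid 0.72 [ 0.5419 -0.0367  0.0661] [332. 252.]
top end_left_mid 0.67 [0.5239 0.0332 0.072 ] [295. 260.]
top squeeze_mid 0.93 [0.6155 0.2335 0.073 ] [194. 211.]
top squeeze_mid 0.92 [0.5351 0.22   0.0756] [198. 252.]
top glass_beaker_mid 0.7 [ 0.6451 -0.2562  0.0516] [443. 204.]
{'time': 0.7, 'joint_positions': array([56.8951,  3.0157, 92.4097,  0.0014, 84.5698, -6.8183]), 'joint_vel': array([ 0.0336, -0.0071,  0.0217, -0.0821,  0.0242,  0.0037]), 'joint_torque': array([ -0.0006, -39.3529, -37.0382,  -0.0001,   0.0004,  -0.    ]), 'tool_pos': array([0.2768, 0.5604, 0.2314]), 'orientation': array([[-0.8966,  0.4429,  0.    ],
       [ 0.4429,  0.8966,  0.0001],
       [ 0.    ,  0.0001, -1.    ]]), 'wrist_force': array([-0.1969,  0.382 ,  0.4585]), 'torque': array([0.0053, 0.0098, 0.0079]), 'finger_force': 0.0, 'gripper_width': 1.0003149040605972}
```

View pics/a_scene.png

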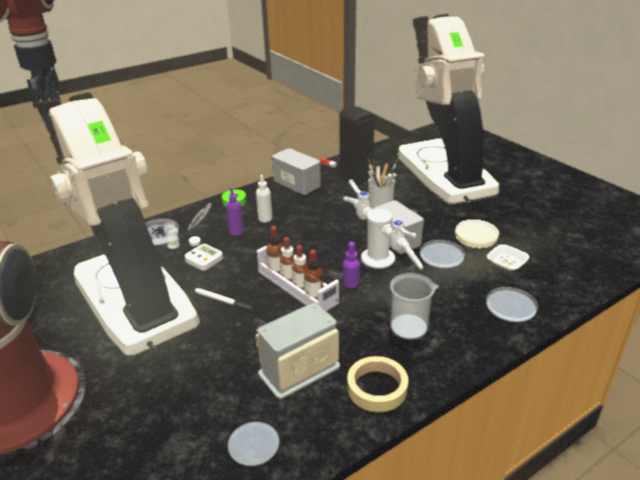

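View pics/a_top.png

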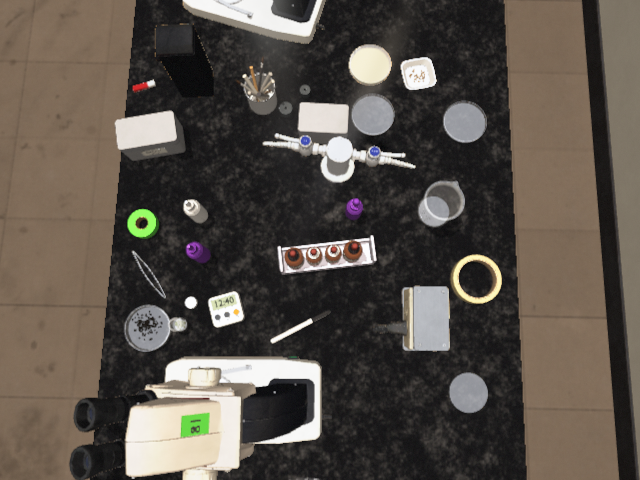

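The scene view shows the rack at about (298,277), with the white bottle at (264,200) and a purple look-alike at (235,213). The beaker is at (410,305), and another purple bottle stands near the rack at (352,265). The top view agrees: rack from (280,260) to (375,252), white squeeze bottle at (194,211), and a microscope at lower left.

```bash
python3 - <<'E'
from h import *
np.set_printoptions(precision=3,suppress=True)
for n,u,v,z in [("msc base TL",165,358,0),("msc base TR",321,360,0),("msc base BR",321,440,0),("rack front L",279,273,.028),("rack front R",376,264,.028),("rack back L",278,247,.056),("rack back R",372,236,.056),("eyepiece",203,375,.3),("white sq nozzle",187,203,.117),("purple noz",190,245,.117)]: print(n,ray("top",u,v,z))
im=cv2.imread("pics/a_top.png")[220:290,260:400]; cv2.imwrite("pics/a_crop.png",cv2.resize(im,None,fx=5,fy=5,interpolation=cv2.INTER_CUBIC))
print(bot.camera_model("wrist"))
E
```

```text
msc base TL [0.332 0.29  0.   ]
msc base TR [ 0.334 -0.02   0.   ]
msc base BR [ 0.184 -0.023  0.   ]
rack front L [0.502 0.067 0.028]
rack front R [ 0.524 -0.126  0.028]
rack back L [0.55  0.069 0.056]
rack back R [ 0.576 -0.115  0.056]
eyepiece [0.329 0.147 0.3  ]
white sq nozzle [0.621 0.236 0.117]
purple noz [0.542 0.225 0.117]
{'camera_matrix': array([[368.377,   0.   , 322.152],
       [  0.   , 368.377, 238.017],
       [  0.   ,   0.   ,   1.   ]]), 'hand_eye': array([[ 0.001, -0.962, -0.272,  0.069],
       [ 1.   ,  0.001,  0.   , -0.   ],
       [ 0.   , -0.272,  0.962, -0.142],
       [ 0.   ,  0.   ,  0.   ,  1.   ]])}
```

View pics/a_crop.png

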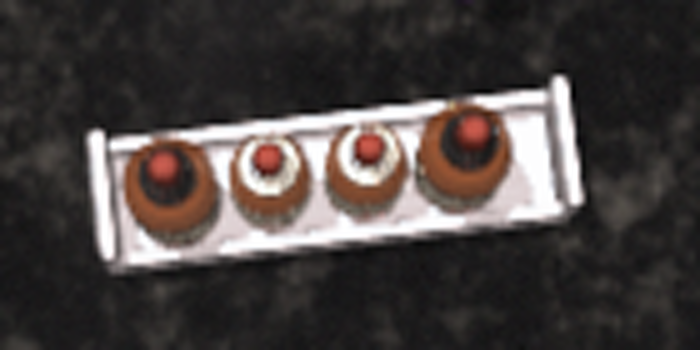

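```bash
python3 - <<'E'
from h import *
np.set_printoptions(precision=3,suppress=True)
def P(c):
    m=bot.camera_model(c);return np.array(m["camera_matrix"])@np.array(m["extrinsics"])[:3]
def tri(a,b):
    X=cv2.triangulatePoints(P("scene"),P("top"),np.array(a,float),np.array(b,float));return (X[:3]/X[3]).ravel()
print("label",tri((98,132),(194,425)),"knob",tri((138,162),(204,377)),"top white",tri((85,100),(200,460)))
print("statue top",tri((378,215),(340,150)))
t=[ray("top",u,v,z) for u,v,z in [(292.6,253,.116),(313.6,251.4,.108),(333.8,249.6,.108),(354.6,246.4,.116)]]
print(np.array(t)); 
f=[ray("top",282,273.6,.028),ray("top",375,263.4,.028)];print(f)
for a in(np.array(t),np.array(f)):
    d=a[-1]-a[0]; print(np.degrees(np.arctan2(d[0],-d[1])))
d=np.diff(np.array(t),axis=0);print(np.linalg.norm(d,axis=1))
for n,p in[("sqw",(187,203))]:print(n)
E
```

```text
label [0.272 0.144 0.349] knob [0.327 0.15  0.274] top white [0.253 0.117 0.418]
statue top [ 0.733 -0.048  0.11 ]
[[ 0.531  0.037  0.116]
 [ 0.536 -0.002  0.108]
 [ 0.54  -0.039  0.108]
 [ 0.545 -0.077  0.116]]
[array([0.501, 0.061, 0.028]), array([ 0.525, -0.124,  0.028])]
7.280770987550417
7.418222923071554
[0.039 0.037 0.039]
sqw
```

```bash
python3 -m creep '[[-0.5,0,0,0,0,0.08],[-0.8,0,0,0,0,0.125],[-0.8,0,0,0,0,0.125],[-0.8,0,0,0,0,0.125],[-0.8,0,0,0,0,0.125],[-0.8,0,0,0,0,0.125],[-0.8,0,0,0,0,0.125],[-0.8,0,0,0,0,0.125],[-0.8,0,0,0,0,0.125],[-0.8,0,0,0,0,0.125],[-0.8,0,0,0,0,0.125],[-0.8,0,0,0,0,0.125],[-0.8,0,0,0,0,0.125],[-0.8,0,0,0,0,0.125],[-0.8,0,0,0,0,0.125],[-0.3,0,0,0,0,0.05],[0,0,0,0,0,0]]'
cat > g.py <<'E'
import sys; from h import *
# print tool-frame deltas (units) to target x y z with tool y azimuth A
np.set_printoptions(precision=3,suppress=True)
t=np.array([float(a) for a in sys.argv[1:4]]);A=float(sys.argv[4]) if len(sys.argv)>4 else 7.35
s=bot.read_state();R=np.array(s["orientation"]);y=R[:,1]
az=np.degrees(np.arctan2(y[1],y[0]))
print("t",round(s["time"],2),"pos",s["tool_pos"],"az",round(az,2),"zaxis",R[:,2],"d units",R.T@(t-s["tool_pos"])/.05,"turn units",(az-A)/30,"F",s["wrist_force"],"w",s["gripper_width"])
E
python3 g.py .536 -.002 .15
```

```text
time: 2.4
tool_pos: [0.6267, 0.1006, 0.2313]
orientation: [[-0.124, 0.992, -0.0], [0.992, 0.124, 0.0], [0.0, -0.0, -1.0]]
wrist_force: [-0.4, -0.4, 0.2]
gripper_width: 0.997
finger_force: 0.0
t 2.4 pos [0.627 0.101 0.231] az 7.15 zaxis [-0.  0. -1.] d units [-1.81  -2.056  1.625] turn units -0.006610823776772208 F [-0.428 -0.427  0.214] w 0.9966194304823727
```

```bash
python3 -m creep '[[-0.4,-0.5,0.15,0,0,0],[-0.6,-0.7,0.15,0,0,0],[-0.6,-0.6,0.15,0,0,0],[-0.2,-0.25,0.15,0,0,-0.007],[0,0,0,0,0,0]]'
cat >> h.py <<'E'
def wr(u,v,z,s):
    m=bot.camera_model("wrist");H=np.array(m["hand_eye"]);T=np.eye(4);T[:3,:3]=s["orientation"];T[:3,3]=s["tool_pos"];M=T@H
    d=M[:3,:3]@np.linalg.inv(m["camera_matrix"])@np.array([u,v,1.]);o=M[:3,3];return o+d*(z-o[2])/d[2]
def ww(p,s):
    H=np.array(bot.camera_model("wrist")["hand_eye"]);return np.array(s["orientation"])@(H@np.r_[p,1])[:3]+s["tool_pos"]
E
python3 - <<'E'
from h import *
import pickle
np.set_printoptions(precision=4,suppress=True)
s=bot.read_state();pickle.dump(s,open("s1.pkl","wb"));snap("wrist","w1")
print(s["time"],s["tool_pos"],s["wrist_force"])
for n in N[:4]:
    for d in bot.look_for("wrist",n)[:2]: print(n,round(d["p"],2),ww(d["point"],s))
E
```

```text
time: 2.9
tool_pos: [0.5344, 0.0004, 0.2001]
orientation: [[-0.131, 0.991, -0.002], [0.991, 0.131, 0.001], [0.001, -0.002, -1.0]]
wrist_force: [0.2, 0.5, 0.2]
gripper_width: 1.004
finger_force: 0.0
2.9 [0.5344 0.0004 0.2001] [0.2295 0.5227 0.1573]
inner_left_mid 0.91 [0.5393 0.0017 0.0696]
inner_right_mid 0.83 [ 0.5382 -0.0326  0.0693]
inner_right_mid 0.8 [ 0.6317 -0.0716  0.0522]
end_left_mid 0.57 [0.5303 0.0376 0.0751]
end_right_mid 0.94 [ 0.5447 -0.0746  0.0696]
end_right_mid 0.63 [0.531  0.0387 0.0718]
```

View pics/w1.png

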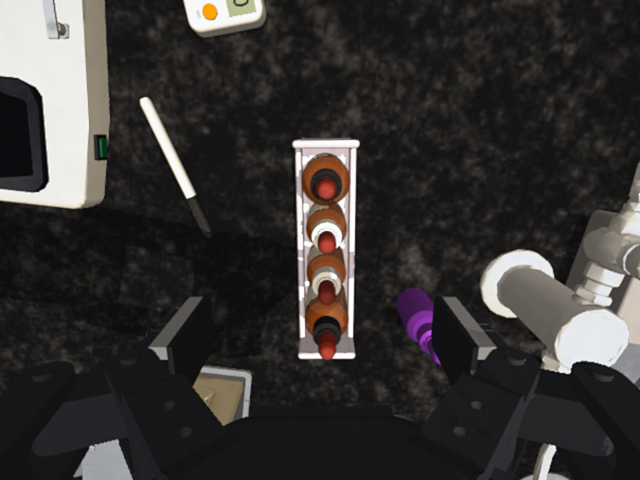

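The wrist view shows the rack vertical in the picture, centred on column 327. The teats are at rows 187, 242, 293 and 352, and the left cheek is at row 142. The purple bottle at (420,325) is clear of the row.

```bash
python3 - <<'E'
from h import *
import pickle
np.set_printoptions(precision=4,suppress=True)
s=pickle.load(open("s1.pkl","rb"))
e=np.array([np.sin(np.radians(7.4)),-np.cos(np.radians(7.4)),0]);n=np.array([-e[1],e[0],0])
for k,u,v,z in[("EL",326,185,.114),("IL",327,241,.106),("IR",326,292,.106),("ER",327,351,.114),("cheekL",326,142,.056),("cheekR",327,356,.056)]:
    p=wr(u,v,z,s);print(k,p,"along",p@e,"perp",p@n)
E
python3 g.py .536 -.002 .046
```

```text
EL [0.5314 0.0391 0.114 ] along 0.02969939933974839 perp 0.5319749862739351
IL [0.5373 0.0012 0.106 ] along 0.06803931904686736 perp 0.5329394391412633
IR [ 0.5416 -0.0354  0.106 ] along 0.1048941502563834 perp 0.5324966826052118
ER [ 0.5478 -0.0764  0.114 ] along 0.14629706350361282 perp 0.5333873956236052
cheekL [0.5285 0.0635 0.056 ] along 0.0051260689967590695 perp 0.5322934063530459
cheekR [ 0.5541 -0.1183  0.056 ] along 0.1886846402104273 perp 0.5342956687371397
t 3.15 pos [0.537 0.001 0.202] az 7.64 zaxis [ 0.001  0.    -1.   ] d units [-0.06  -0.035  3.12 ] turn units 0.009519401105782274 F [-0.17  -0.958  0.07 ] w 1.0011430964225105
```

```bash
python3 -m creep '[[0,0,0.3,0,0,0],[0,0,0.5,0,0,0],[0,0,0.6,0,0,0],[0,0,0.6,0,0,0],[0,0,0.5,0,0,0],[0,0,0.4,0,0,0],[0,0,0.2,0,0,0],[0,0,0,0,0,0],[0,0,0,0,0,0]]'; python3 g.py .537 .001 .046
```

```text
time: 4.05
tool_pos: [0.5368, 0.0001, 0.0468]
orientation: [[-0.131, 0.991, 0.001], [0.991, 0.131, -0.0], [-0.0, 0.001, -1.0]]
wrist_force: [0.5, 0.1, -0.3]
gripper_width: 1.0
finger_force: 0.0
t 4.05 pos [0.537 0.    0.047] az 7.54 zaxis [ 0.001 -0.    -1.   ] d units [0.018 0.007 0.015] turn units 0.006349841131199755 F [ 0.473  0.085 -0.308] w 0.9997997837193227
```

```bash
python3 -m creep '[[0,0,0,0,0,0],[0,0,0,0,0,0],[0,0,0,0,0,0],[0,0,0,0,0,0],[0,0,0,0,0,0],[0,0,0,0,0,0],[0,0,0,0,0,0],[0,0,0,0,0,0]]' 1 20
```

```text
time: 4.85
tool_pos: [0.5368, -0.0001, 0.047]
orientation: [[-0.131, 0.991, 0.001], [0.991, 0.131, -0.0], [-0.0, 0.001, -1.0]]
wrist_force: [-0.8, 0.1, 4.8]
gripper_width: 0.378
finger_force: 21.4
```

```bash
python3 -m creep '[[0.02,0,0,0,0,0],[0.02,0,0,0,0,0],[0.02,0,0,0,0,0],[0,0,0,0,0,0]]'; python3 -m creep '[[0.02,0,0,0,0,0],[0.02,0,0,0,0,0],[0,0,0,0,0,0]]'
```

```text
time: 5.25
tool_pos: [0.5366, 0.0025, 0.0471]
orientation: [[-0.131, 0.991, 0.002], [0.991, 0.131, -0.001], [-0.001, 0.002, -1.0]]
wrist_force: [0.4, -0.9, 5.9]
gripper_width: 0.377
finger_force: 21.4
time: 5.55
tool_pos: [0.5364, 0.0044, 0.0471]
orientation: [[-0.131, 0.991, 0.002], [0.991, 0.131, -0.001], [-0.002, 0.002, -1.0]]
wrist_force: [-0.8, -1.5, 6.8]
gripper_width: 0.379
finger_force: 21.5
```

```bash
python3 -m creep '[[0.02,0,0,0,0,0],[0,0,0,0,0,0]]'; python3 -m creep '[[0.02,0,0,0,0,0],[0,0,0,0,0,0]]'
```

```text
time: 5.75
tool_pos: [0.5363, 0.0053, 0.0471]
orientation: [[-0.131, 0.991, 0.002], [0.991, 0.131, -0.001], [-0.002, 0.002, -1.0]]
wrist_force: [0.6, -3.7, 5.6]
gripper_width: 0.381
finger_force: 21.5
time: 5.95
tool_pos: [0.5362, 0.0063, 0.0471]
orientation: [[-0.131, 0.991, 0.002], [0.991, 0.131, -0.001], [-0.002, 0.002, -1.0]]
wrist_force: [0.3, -3.3, 6.9]
gripper_width: 0.378
finger_force: 21.5
```

```bash
for i in 1; do python3 -m creep '[[0.02,0,0,0,0,0],[0,0,0,0,0,0]]' | sed -n '2p;4p'; python3 -m creep '[[0.02,0,0,0,0,0],[0,0,0,0,0,0]]' | sed -n '2p;4p'; done
```

```text
tool_pos: [0.5361, 0.0073, 0.0471]
wrist_force: [0.7, -4.0, 5.4]
tool_pos: [0.536, 0.0083, 0.0471]
wrist_force: [0.6, -3.1, 5.8]
```

```bash
python3 -m creep '[[0.02,0,0,0,0,0],[0,0,0,0,0,0]]' | sed -n '2p;4p'; python3 -m creep '[[0.01,0,0,0,0,0],[0,0,0,0,0,0]]' | sed -n '2p;4p'; python3 -m creep '[[0.01,0,0,0,0,0],[0,0,0,0,0,0]]' | sed -n '2p;4p'
```

```text
tool_pos: [0.5359, 0.0092, 0.0471]
wrist_force: [0.8, -4.4, 6.2]
tool_pos: [0.5359, 0.0093, 0.0471]
wrist_force: [1.2, -5.5, 6.2]
tool_pos: [0.5358, 0.0093, 0.0471]
wrist_force: [0.8, -7.0, 5.5]
```

```bash
python3 -m creep '[[-0.01,0,0,0,0,0],[0,0,0,0,0,0],[0,0,0,0,0,0],[0,0,0,0,0,0],[0,0,0,0,0,0],[0,0,0,0,0,0]]' -1; python3 g.py .5416 -.0354 .047
```

```text
time: 7.55
tool_pos: [0.5347, 0.0105, 0.0461]
orientation: [[-0.131, 0.991, -0.0], [0.991, 0.131, 0.0], [0.0, -0.0, -1.0]]
wrist_force: [0.2, -0.3, -0.2]
gripper_width: 1.002
finger_force: 0.0
t 7.55 pos [0.535 0.01  0.046] az 7.53 zaxis [-0.  0. -1.] d units [-0.928  0.016 -0.017] turn units 0.005964167748682551 F [ 0.193 -0.266 -0.226] w 1.0015569419595975
```

```bash
python3 -m creep '[[-0.2,0.01,-0.02,0,0,0],[-0.3,0.01,0,0,0,0],[-0.3,0,0,0,0,0],[-0.13,0,0,0,0,0],[0,0,0,0,0,0],[0,0,0,0,0,0]]';  python3 -m creep '[[0,0,0,0,0,0],[0,0,0,0,0,0],[0,0,0,0,0,0],[0,0,0,0,0,0],[0,0,0,0,0,0],[0,0,0,0,0,0],[0,0,0,0,0,0]]' 1 20;python3 -m creep '[[-0.06,0,0,0,0,0],[-0.06,0,0,0,0,0],[-0.06,0,0,0,0,0],[0,0,0,0,0,0]]' | sed -n '2p;4p'
```

```text
time: 8.15
tool_pos: [0.5418, -0.0359, 0.0472]
orientation: [[-0.13, 0.992, -0.0], [0.992, 0.13, 0.0], [0.0, -0.0, -1.0]]
wrist_force: [-0.0, 0.7, -0.0]
gripper_width: 1.0
finger_force: 0.0
time: 8.85
tool_pos: [0.542, -0.0355, 0.0474]
orientation: [[-0.131, 0.991, 0.0], [0.991, 0.131, 0.0], [0.0, 0.0, -1.0]]
wrist_force: [-0.6, 0.4, 0.4]
gripper_width: 0.378
finger_force: 21.0
tool_pos: [0.5433, -0.0451, 0.0474]
wrist_force: [-0.4, 0.2, 1.3]
```

```bash
python3 -m creep '[[-0.04,0,0,0,0,0],[-0.04,0,0,0,0,0],[-0.04,0,0,0,0,0],[0,0,0,0,0,0]]' | sed -n '2p;4p'; python3 -m creep '[[-0.03,0,0,0,0,0],[-0.03,0,0,0,0,0],[0,0,0,0,0,0]]' | sed -n '2p;4p'
```

```text
tool_pos: [0.544, -0.0509, 0.0474]
wrist_force: [-0.7, 0.6, 2.1]
tool_pos: [0.5444, -0.0537, 0.0474]
wrist_force: [0.0, 0.6, 2.1]
```

```bash
python3 -m creep '[[-0.02,0,0,0,0,0],[-0.02,0,0,0,0,0],[0,0,0,0,0,0]]' | sed -n '2p;4p';  python3 -m creep '[[-0.02,0,0,0,0,0],[0,0,0,0,0,0]]' | sed -n '2p;4p';  python3 -m creep '[[-0.02,0,0,0,0,0],[0,0,0,0,0,0]]' | sed -n '2p;4p'
```

```text
tool_pos: [0.5446, -0.0555, 0.0474]
wrist_force: [-0.6, 2.3, 4.4]
tool_pos: [0.5448, -0.0564, 0.0474]
wrist_force: [-1.1, 2.2, 4.6]
tool_pos: [0.5449, -0.0574, 0.0474]
wrist_force: [-0.4, 2.1, 4.8]
```

```bash
for i in 1; do python3 -m creep '[[-0.02,0,0,0,0,0],[0,0,0,0,0,0]]' | sed -n '2p;4p';  python3 -m creep '[[-0.02,0,0,0,0,0],[0,0,0,0,0,0]]' | sed -n '2p;4p';  python3 -m creep '[[-0.01,0,0,0,0,0],[0,0,0,0,0,0]]' | sed -n '2p;4p'; done
```

```text
tool_pos: [0.545, -0.0581, 0.0474]
wrist_force: [-0.6, 4.1, 5.3]
tool_pos: [0.545, -0.0581, 0.0474]
wrist_force: [-1.3, 8.2, 6.8]
tool_pos: [0.545, -0.0581, 0.0474]
wrist_force: [-2.6, 10.1, 6.1]
```

```bash
python3 -m creep '[[0.02,0,0,0,0,0],[0,0,0,0,0,0],[0,0,0,0,0,0],[0,0,0,0,0,0],[0,0,0,0,0,0],[0,0,-0.3,0,0,0],[0,0,-0.6,0,0,0],[0,0,-0.6,0,0,0],[0,0,-0.2,0,0,0],[0.3,0,0,0,0,0],[0.38,0,0,0,0,0],[0,0,0,0,0,0]]' -1;  python3 -m creep '[[0,0,0,0,0,0],[0,0,0,0,0,0],[0,0,0,0,0,0],[0,0,0,0,0,0],[0,0,0,0,0,0],[0,0,0,0,0,0],[0,0,0,0,0,0]]' 1;python3 g.py .5404 -.0244 .042 7.4
```

```text
time: 12.45
tool_pos: [0.5389, -0.0228, 0.1304]
orientation: [[-0.133, 0.991, -0.003], [0.991, 0.133, 0.001], [0.002, -0.003, -1.0]]
wrist_force: [-0.3, -0.0, 0.8]
gripper_width: 1.0
finger_force: 0.0
time: 13.15
tool_pos: [0.5406, -0.0253, 0.1324]
orientation: [[-0.131, 0.991, 0.0], [0.991, 0.131, -0.0], [-0.0, 0.0, -1.0]]
wrist_force: [0.2, 0.4, -0.8]
gripper_width: 0.001
finger_force: 0.0
t 13.15 pos [ 0.541 -0.025  0.132] az 7.51 zaxis [ 0. -0. -1.] d units [ 0.019 -0.002  1.808] turn units 0.003651328313828402 F [ 0.18   0.421 -0.775] w 0.0006409826583190656
```

```bash
python3 -m creep '[[0.02,0,0.3,0,0,0],[0,0,0.5,0,0,0],[0,0,0.3,0,0,0],[0,0,0,0,0,0]]'|sed -n '2p;4p'; python3 -m creep '[[0,0,0.2,0,0,0],[0,0,0.2,0,0,0],[0,0,0.2,0,0,0],[0,0,0.1,0,0,0],[0,0,0,0,0,0],[0,0,0,0,0,0]]'|sed -n '2p;4p'
```

```text
tool_pos: [0.5377, -0.0237, 0.0734]
wrist_force: [-0.0, -0.1, -0.1]
tool_pos: [0.5406, -0.0242, 0.0424]
wrist_force: [-0.1, 0.2, 0.0]
```

```bash
python3 -m creep '[[0.04,0,0,0,0,0],[0.04,0,0,0,0,0],[0,0,0,0,0,0]]'|sed -n '2p;4p'; python3 -m creep '[[0.03,0,0,0,0,0],[0,0,0,0,0,0]]'|sed -n '2p;4p';python3 -m creep '[[0.02,0,0,0,0,0],[0,0,0,0,0,0]]'|sed -n '2p;4p'
```

```text
tool_pos: [0.5406, -0.0209, 0.043]
wrist_force: [0.1, -4.2, 0.5]
tool_pos: [0.5408, -0.0207, 0.0432]
wrist_force: [1.0, -8.9, 0.6]
tool_pos: [0.541, -0.0206, 0.0434]
wrist_force: [1.8, -11.1, -0.0]
```

```bash
python3 -m creep '[[0.02,0,0,0,0,0],[0,0,0,0,0,0]]'|sed -n '2p;4p'; python3 -m creep '[[0.02,0,0,0,0,0],[0,0,0,0,0,0]]'|sed -n '2p;4p'
```

```text
tool_pos: [0.5413, -0.0205, 0.0437]
wrist_force: [3.2, -14.8, -0.7]
tool_pos: [0.5415, -0.0204, 0.044]
wrist_force: [2.1, -18.4, -0.4]
```

```bash
python3 -m creep '[[-0.08,0,0,0,0,0],[-0.06,0,0,0,0,0],[0,0,0,0,0,0],[0,0,0,0,0,0]]'|sed -n '2,4p'
```

```text
tool_pos: [0.5399, -0.0222, 0.0421]
orientation: [[-0.131, 0.991, -0.001], [0.991, 0.131, 0.001], [0.001, -0.0, -1.0]]
wrist_force: [-0.7, -1.1, 0.3]
```

```bash
python3 -m creep '[[-0.06,0,0,0,0,0],[0,0,0,0,0,0]]'|sed -n '2p;4p'; python3 -m creep '[[-0.02,0,0,0,0,0],[0,0,0,0,0,0]]'|sed -n '2p;4p'
```

```text
tool_pos: [0.5406, -0.0256, 0.0422]
wrist_force: [-0.6, 0.1, 0.6]
tool_pos: [0.5407, -0.0267, 0.0423]
wrist_force: [0.4, -0.1, 0.2]
```

```bash
python3 -m creep '[[-0.02,0,0,0,0,0],[0,0,0,0,0,0]]'|sed -n '2p;4p'; python3 -m creep '[[-0.02,0,0,0,0,0],[0,0,0,0,0,0]]'|sed -n '2p;4p'
```

```text
tool_pos: [0.5409, -0.0277, 0.0423]
wrist_force: [-0.8, 0.3, -0.2]
tool_pos: [0.5411, -0.0288, 0.0423]
wrist_force: [-0.3, 1.3, -0.3]
```

```bash
python3 -m creep '[[-0.02,0,0,0,0,0],[0,0,0,0,0,0]]'|sed -n '2p;4p'
```

```text
tool_pos: [0.5412, -0.0297, 0.0423]
wrist_force: [-0.2, -0.4, -0.6]
```

```bash
python3 -m creep '[[-0.02,0,0,0,0,0],[0,0,0,0,0,0]]'|sed -n '2p;4p'; python3 -m creep '[[-0.02,0,0,0,0,0],[0,0,0,0,0,0]]'|sed -n '2p;4p'
```

```text
tool_pos: [0.5413, -0.0308, 0.0423]
wrist_force: [-1.1, -0.0, 0.0]
tool_pos: [0.5414, -0.0317, 0.0423]
wrist_force: [-1.2, 0.2, -0.4]
```

```bash
python3 -m creep '[[-0.02,0,0,0,0,0],[0,0,0,0,0,0]]'|sed -n '2p;4p'; python3 -m creep '[[-0.01,0,0,0,0,0],[0,0,0,0,0,0]]'|sed -n '2p;4p'
```

```text
tool_pos: [0.5416, -0.0327, 0.0423]
wrist_force: [-0.3, 0.5, 0.3]
tool_pos: [0.5416, -0.0332, 0.0423]
wrist_force: [0.9, 0.2, -0.8]
```

```bash
python3 -m creep '[[-0.02,0,0,0,0,0],[0,0,0,0,0,0]]'|sed -n '2p;4p'; python3 -m creep '[[-0.01,0,0,0,0,0],[0,0,0,0,0,0]]'|sed -n '2p;4p'
```

```text
tool_pos: [0.5418, -0.0342, 0.0423]
wrist_force: [0.4, 0.1, 0.6]
tool_pos: [0.5418, -0.0347, 0.0423]
wrist_force: [0.0, -0.1, -0.6]
```

```bash
python3 -m creep '[[-0.01,0,0,0,0,0],[0,0,0,0,0,0]]'|sed -n '1,2p;4p'; python3 -m creep '[[-0.01,0,0,0,0,0],[0,0,0,0,0,0]]'|sed -n '2p;4p'
```

```text
time: 18.05
tool_pos: [0.5419, -0.0351, 0.0423]
wrist_force: [0.5, -0.3, 0.1]
tool_pos: [0.5419, -0.0356, 0.0423]
wrist_force: [0.5, -0.4, -1.2]
```

```bash
python3 -m creep '[[-0.01,0,0,0,0,0],[0,0,0,0,0,0]]'|sed -n '1,2p;4p'; python3 -m creep '[[-0.01,0,0,0,0,0],[0,0,0,0,0,0]]'|sed -n '2p;4p'
```

```text
time: 18.45
tool_pos: [0.542, -0.0361, 0.0423]
wrist_force: [-0.2, 1.4, -0.8]
tool_pos: [0.542, -0.0362, 0.0423]
wrist_force: [-0.9, 1.9, 0.5]
```

```bash
python3 -m creep '[[-0.01,0,0,0,0,0],[0,0,0,0,0,0]]'|sed -n '1,2p;4p'; python3 -m creep '[[-0.01,0,0,0,0,0],[0,0,0,0,0,0]]'|sed -n '2p;4p'
```

```text
time: 18.85
tool_pos: [0.542, -0.0363, 0.0423]
wrist_force: [0.3, 4.8, 1.5]
tool_pos: [0.542, -0.0364, 0.0423]
wrist_force: [-0.8, 6.9, 2.1]
```

```bash
python3 -m creep '[[0.1,0,0,0,0,0],[0.05,0,-0.4,0,0,0],[0,0,-0.8,0,0,0],[0,0,-0.8,0,0,0],[0,0,-0.8,0,0,0],[0.4,0.2,-0.4,0,0,0],[0.8,0.35,0,0,0,0],[0.8,0.35,0,0,0,0],[0.8,0.35,0,0,0,0],[0.8,0.35,0,0,0,0],[0.8,0.35,0,0,0,0],[0.5,0.2,0,0,0,0],[0.15,0.1,0,0,0,0]]' -1 | sed -n '1,2p'; python3 -m creep '[[0,0,0,0,0,0.25],[0,0,0,0,0,0.25],[0,0,0,0,0,0.25],[0,0,0,0,0,0.25],[0,0,0,0,0,0.25],[0,0,0,0,0,0.25],[0,0,0,0,0,0.25],[0,0,0,0,0,0.25],[0,0,0,0,0,0.25],[0,0,0,0,0,0.25],[0,0,0,0,0,0.25],[0,0,0,0,0,0.25],[0,0,0,0,0,0],[0,0,0,0,0,0],[0,0,0,0,0,0]]'
python3 - <<'E'
from h import *
import pickle
np.set_printoptions(precision=4,suppress=True)
s=bot.read_state();pickle.dump(s,open("s2.pkl","wb"));snap("wrist","w2")
print(s["time"],s["tool_pos"])
for d in bot.look_for("wrist","squeeze_mid")[:2]: print(round(d["p"],2),ww(d["point"],s))
E
python3 g.py .619 .235 .05 -82.6
```

```text
time: 20.35
tool_pos: [0.6199, 0.2371, 0.2019]
time: 21.85
tool_pos: [0.6197, 0.2344, 0.2022]
orientation: [[0.991, 0.132, 0.0], [0.132, -0.991, -0.0], [-0.0, 0.0, -1.0]]
wrist_force: [0.7, 0.0, 0.4]
gripper_width: 0.996
finger_force: 0.0
21.85 [0.6197 0.2344 0.2022]
0.96 [0.6314 0.237  0.0774]
0.67 [0.5458 0.2218 0.0733]
t 21.95 pos [0.62  0.235 0.202] az -82.42 zaxis [ 0. -0. -1.] d units [-0.013 -0.009  3.046] turn units 0.00585686020838286 F [-0.218 -0.068 -0.139] w 0.9993052090698283
```

View pics/w2.png

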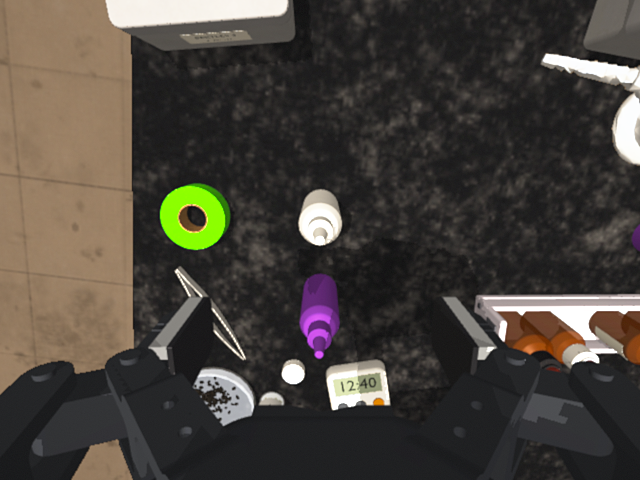

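The wrist view shows the white bottle at (320,215), with its nozzle tip at (321,240) and its shoulder ring centred near (320,220). The purple one is at (319,315).

```bash
python3 - <<'E'
from h import *
import pickle
np.set_printoptions(precision=4,suppress=True)
s=pickle.load(open("s2.pkl","rb"))
for v,z in[(240,.116),(219,.083),(234,.1)]: print(wr(320.5,v,z,s))
m=cv2.imread("pics/w2.png"); b=(m.min(2)>130)&((m.max(2).astype(int)-m.min(2))<40); b[:180]=0;b[250:]=0;b[:,:290]=0;b[:,350:]=0
ys,xs=np.where(b);print(xs.min(),xs.max(),ys.min(),ys.max())
E
python3 g.py .628 .236 .049 -82.6
```

```text
[0.6225 0.2358 0.116 ]
[0.6288 0.2368 0.083 ]
[0.6222 0.2358 0.1   ]
298 341 190 245
t 21.95 pos [0.62  0.235 0.202] az -82.42 zaxis [ 0. -0. -1.] d units [ 0.168 -0.005  3.066] turn units 0.00585686020838286 F [-0.218 -0.068 -0.139] w 0.9993052090698283
```

```bash
python3 -m creep '[[0.08,-0.01,0.3,0,0,0],[0,0,0.6,0,0,0],[0,0,0.6,0,0,0],[0,0,0.6,0,0,0],[0,0,0.5,0,0,0],[0,0,0.3,0,0,0],[0,0,0.15,0,0,0],[0,0,0,0,0,0],[0,0,0,0,0,0]]' -0.3 | sed -n '1,2p;4,5p'; python3 -m creep '[[0,0,0,0,0,0],[0,0,0,0,0,0],[0,0,0,0,0,0],[0,0,0,0,0,0],[0,0,0,0,0,0],[0,0,0,0,0,0]]' 1 20
```

```text
time: 22.85
tool_pos: [0.6246, 0.2362, 0.0511]
wrist_force: [-0.0, -0.2, 0.7]
gripper_width: 0.649
time: 23.45
tool_pos: [0.6248, 0.2363, 0.0516]
orientation: [[0.991, 0.131, 0.003], [0.131, -0.991, 0.001], [0.003, -0.0, -1.0]]
wrist_force: [0.3, 0.1, 6.0]
gripper_width: 0.38
finger_force: 20.7
```

```bash
python3 -m creep '[[0,0,0,0,0,0],[0,0,0,0,0,0],[0,0,0,0,0,0],[0,0,0,0,0,-0.25],[0,0,0,0,0,-0.25],[0,0,0,0,0,-0.25],[0,0,0,0,0,-0.25],[0,0,0,0,0,-0.25],[0,0,0,0,0,-0.25],[0,0,0,0,0,-0.25],[0,0,0,0,0,-0.25],[0,0,0,0,0,-0.25],[0,0,0,0,0,-0.25],[0,0,0,0,0,-0.25],[0,0,0,0,0,-0.25],[0,0,0,0,0,0],[0,0,0,0,0,0],[0,0,0,0,0,0]]' -0.3; python3 g.py .6248 .2363 .0510 7.4
```

```text
time: 25.25
tool_pos: [0.6234, 0.2359, 0.0496]
orientation: [[-0.129, 0.992, -0.0], [0.992, 0.129, -0.0], [-0.0, -0.0, -1.0]]
wrist_force: [0.2, -0.2, -0.3]
gripper_width: 0.646
finger_force: 0.0
t 25.25 pos [0.623 0.236 0.05 ] az 7.42 zaxis [-0. -0. -1.] d units [ 0.005  0.028 -0.029] turn units 0.0005818821032970452 F [ 0.175 -0.192 -0.319] w 0.6461961083926212
```

```bash
python3 -m creep '[[0,0,-0.02,0,0,0],[0,0,0,0,0,0],[0,0,0,0,0,0],[0,0,0,0,0,0],[0,0,0,0,0,0],[0,0,0,0,0,0],[0,0,0,0,0,0]]' 1 30; python3 g.py .6234 .2359 .05 7.4;  python3 -m creep '[[0,0,-0.2,0,0,0],[0,0,-0.6,0,0,0],[0,0,-0.6,0,0,0],[0,0,-0.6,0,0,0],[0,0,-0.5,0,0,0],[0,0,-0.3,0,0,0],[0,0,0,0,0,0],[0,0,0,0,0,0],[0,0,0,0,0,0],[0,0,0,0,0,0]]';python3 g.py .5410 -.0287 .2
```

```text
time: 25.95
tool_pos: [0.6237, 0.236, 0.051]
orientation: [[-0.131, 0.991, 0.0], [0.991, 0.131, 0.0], [0.0, 0.0, -1.0]]
wrist_force: [0.4, 0.4, 1.7]
gripper_width: 0.377
finger_force: 29.8
t 25.95 pos [0.624 0.236 0.051] az 7.52 zaxis [ 0.  0. -1.] d units [-0.    -0.007  0.021] turn units 0.003993021405861737 F [0.352 0.373 1.718] w 0.3766120430661528
time: 26.95
tool_pos: [0.6226, 0.2356, 0.1885]
orientation: [[-0.131, 0.991, -0.004], [0.991, 0.131, -0.001], [-0.0, -0.004, -1.0]]
wrist_force: [0.2, -0.5, -0.1]
gripper_width: 0.374
finger_force: 29.8
t 26.95 pos [0.623 0.236 0.188] az 7.52 zaxis [-0.004 -0.001 -1.   ] d units [-5.028 -2.31  -0.22 ] turn units 0.005627075709833918 F [ 0.176 -0.48  -0.089] w 0.3744659659796815
```

```bash
python3 -m creep '[[-0.4,-0.2,0,0,0,0],[-0.7,-0.32,0,0,0,0],[-0.8,-0.36,0,0,0,0],[-0.8,-0.36,0,0,0,0],[-0.8,-0.36,0,0,0,0],[-0.8,-0.36,0,0,0,0],[-0.5,-0.25,0,0,0,0],[-0.23,-0.1,0,0,0,0],[0,0,0,0,0,0],[0,0,0,0,0,0],[0,0,0,0,0,0],[0,0,0,0,0,0],[0,0,0,0,0,0]]';python3 g.py .5410 -.0287 .062 7.4
python3 - <<'E'
from h import *
snap("wrist","w3")
E
```

```text
time: 28.25
tool_pos: [0.5422, -0.0277, 0.1908]
orientation: [[-0.132, 0.991, -0.0], [0.991, 0.132, 0.0], [0.0, -0.0, -1.0]]
wrist_force: [0.1, 0.8, -0.7]
gripper_width: 0.381
finger_force: 29.9
t 28.25 pos [ 0.542 -0.028  0.191] az 7.6 zaxis [-0.  0. -1.] d units [-0.018 -0.027  2.575] turn units 0.006782426317154104 F [ 0.078  0.75  -0.729] w 0.38050767483786957
```

View pics/w3.png

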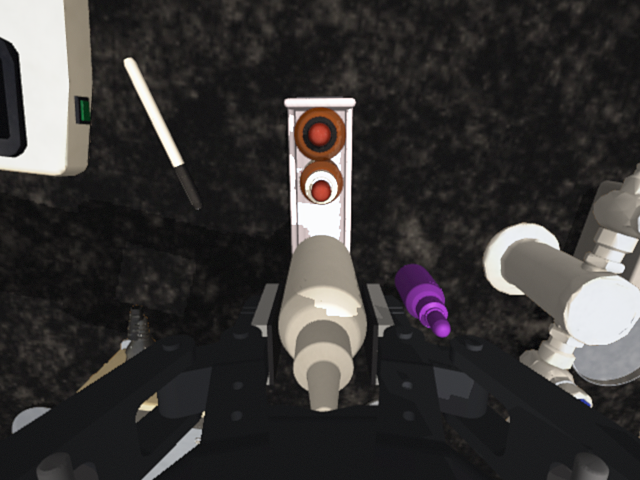

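The wrist view shows the squeeze bottle held upright at column 320. The left pair is home against its cheek, with teats at (319,133) and (321,190), and the gap lies below the held bottle.

```bash
python3 -m creep '[[-0.02,-0.02,0.2,0,0,0],[0,0,0.4,0,0,0],[0,0,0.35,0,0,0],[0,0,0.2,0,0,0],[0,0,0.06,0,0,0],[0,0,0,0,0,0],[0,0,0,0,0,0],[0,0,0,0,0,0],[0,0,0,0,0,0]]';python3 g.py .5410 -.0287 .062 7.4
```

```text
time: 29.2
tool_pos: [0.5417, -0.0298, 0.1312]
orientation: [[-0.131, 0.991, 0.002], [0.991, 0.131, -0.0], [-0.001, 0.001, -1.0]]
wrist_force: [-0.4, -0.2, -0.7]
gripper_width: 0.379
finger_force: 29.9
t 29.2 pos [ 0.542 -0.03   0.131] az 7.52 zaxis [ 0.002 -0.    -1.   ] d units [ 0.024 -0.013  1.384] turn units 0.004164967514874984 F [-0.356 -0.161 -0.704] w 0.37906714785821594
```

```bash
python3 -m creep '[[0.02,-0.01,0.05,0,0,0],[0,0,0.05,0,0,0],[0,0,0,0,0,0],[0,0,0,0,0,0],[0,0,0,0,0,0]]'|sed -n '2,4p';python3 -m creep '[[0,0,0.05,0,0,0],[0,0,0.05,0,0,0],[0,0,0,0,0,0]]'|sed -n '1,4p'
```

```text
tool_pos: [0.5405, -0.0287, 0.1253]
orientation: [[-0.131, 0.991, -0.0], [0.991, 0.131, -0.0], [-0.0, -0.0, -1.0]]
wrist_force: [1.0, -0.0, -0.8]
time: 30.0
tool_pos: [0.5401, -0.0287, 0.1197]
orientation: [[-0.131, 0.991, -0.001], [0.991, 0.131, 0.0], [0.0, -0.001, -1.0]]
wrist_force: [-0.2, -0.1, -1.2]
```

```bash
python3 -m creep '[[0,0.01,0.05,0,0,0],[0,0,0.05,0,0,0],[0,0,0.05,0,0,0],[0,0,0,0,0,0]]'|sed -n '2,4p'
```

```text
tool_pos: [0.5407, -0.0286, 0.1122]
orientation: [[-0.131, 0.991, -0.001], [0.991, 0.131, 0.0], [0.0, -0.001, -1.0]]
wrist_force: [0.6, -0.9, -0.2]
```

```bash
python3 -m creep '[[0,0,0.1,0,0,0],[0,0,0.1,0,0,0],[0,0,0,0,0,0]]'|sed -n '2,4p'
```

```text
tool_pos: [0.5403, -0.0285, 0.1016]
orientation: [[-0.131, 0.991, -0.002], [0.991, 0.131, 0.0], [0.001, -0.002, -1.0]]
wrist_force: [-0.1, 0.3, -0.3]
```

```bash
python3 -m creep '[[0,0,0.1,0,0,0],[0,0,0.1,0,0,0],[0,0,0.1,0,0,0],[0,0,0,0,0,0]]'|sed -n '1,4p'
```

```text
time: 31.1
tool_pos: [0.5402, -0.0285, 0.0866]
orientation: [[-0.131, 0.991, -0.002], [0.991, 0.131, 0.0], [0.001, -0.002, -1.0]]
wrist_force: [-0.9, -0.2, -0.5]
```

```bash
python3 -m creep '[[0,0,0.1,0,0,0],[0,0,0.1,0,0,0],[0,0,0,0,0,0]]'|sed -n '1,4p'
```

```text
time: 31.4
tool_pos: [0.5404, -0.0285, 0.0768]
orientation: [[-0.131, 0.991, -0.002], [0.991, 0.131, 0.0], [0.001, -0.002, -1.0]]
wrist_force: [-0.1, 1.0, -0.4]
```

```bash
python3 -m creep '[[0,0,0.1,0,0,0],[0,0,0.1,0,0,0],[0,0,0.06,0,0,0],[0,0,0,0,0,0],[0,0,0,0,0,0]]'|sed -n '1,4p'
```

```text
time: 31.9
tool_pos: [0.541, -0.0287, 0.0647]
orientation: [[-0.131, 0.991, -0.0], [0.991, 0.131, 0.0], [0.0, -0.0, -1.0]]
wrist_force: [-0.3, -0.7, -1.6]
```

```bash
python3 -m creep '[[0,0,0.03,0,0,0],[0,0,0,0,0,0]]'|sed -n '1,4p'
```

```text
time: 32.1
tool_pos: [0.5411, -0.0287, 0.0633]
orientation: [[-0.131, 0.991, 0.0], [0.991, 0.131, -0.0], [-0.0, 0.0, -1.0]]
wrist_force: [-0.4, -0.5, 0.9]
```

Floor contact is expected near TCP z = 0.059, so I'll take 1 mm steps.

```bash
python3 -m creep '[[0,0,0.04,0,0,0],[0,0,0,0,0,0]]'|sed -n '2p;4p'; python3 -m creep '[[0,0,0.02,0,0,0],[0,0,0,0,0,0]]'|sed -n '2p;4p'
```

```text
tool_pos: [0.5408, -0.0286, 0.061]
wrist_force: [-0.4, -0.1, -0.1]
tool_pos: [0.5409, -0.0286, 0.0602]
wrist_force: [-0.5, 1.0, -0.4]
```

```bash
python3 -m creep '[[0,0,0.02,0,0,0],[0,0,0,0,0,0],[0,0,0,0,0,0]]'|sed -n '2p;4p'
```

```text
tool_pos: [0.541, -0.0286, 0.0592]
wrist_force: [0.3, 0.7, -0.7]
```

```bash
python3 -m creep '[[0,0,0.01,0,0,0],[0,0,0,0,0,0]]'|sed -n '2p;4p'; python3 -m creep '[[0,0,0.01,0,0,0],[0,0,0,0,0,0]]'|sed -n '2p;4p'
```

```text
tool_pos: [0.5411, -0.0287, 0.059]
wrist_force: [0.0, 0.1, 1.3]
tool_pos: [0.5412, -0.0287, 0.059]
wrist_force: [-2.6, -0.3, 5.1]
```

```bash
python3 -m creep '[[0,0,0.01,0,0,0],[0,0,0,0,0,0]]'|sed -n '2p;4p'
```

```text
tool_pos: [0.5413, -0.0288, 0.059]
wrist_force: [-4.4, 0.2, 7.7]
```

```bash
python3 -m creep '[[0,0,-0.02,0,0,0],[0,0,0,0,0,0]]' | sed -n '2p;4p'; python3 -m creep '[[0,0,0,0,0,0],[0,0,0,0,0,0],[0,0,0,0,0,0],[0,0,0,0,0,0]]' -0.3 ; python3 -m creep '[[0,0,-0.1,0,0,0],[0,0,-0.2,0,0,0],[0,0,-0.5,0,0,0],[0,0,-0.6,0,0,0],[0,0,-0.6,0,0,0],[0,0,-0.6,0,0,0],[0,0,-0.3,0,0,0],[0,0,0,0,0,0],[0,0,0,0,0,0]]'
python3 - <<'E'
from h import *
np.set_printoptions(precision=4,suppress=True)
a=snap("wrist");b=snap("scene")[200:340,220:460]
cv2.imwrite("pics/end.png",np.hstack([cv2.resize(a,(400,300)),cv2.resize(b,(400,300))])[:,:,::-1])
E
```

```text
tool_pos: [0.5412, -0.0287, 0.0589]
wrist_force: [-0.1, 0.2, 1.7]
time: 34.0
tool_pos: [0.5409, -0.0286, 0.0586]
orientation: [[-0.131, 0.991, -0.0], [0.991, 0.131, 0.0], [0.0, -0.0, -1.0]]
wrist_force: [-0.8, 0.0, -0.1]
gripper_width: 0.65
finger_force: 0.0
time: 34.9
tool_pos: [0.5406, -0.0286, 0.2031]
orientation: [[-0.131, 0.991, -0.001], [0.991, 0.131, 0.0], [0.0, -0.001, -1.0]]
wrist_force: [0.0, -0.1, -0.3]
gripper_width: 0.651
finger_force: 0.0
```

View pics/end.png

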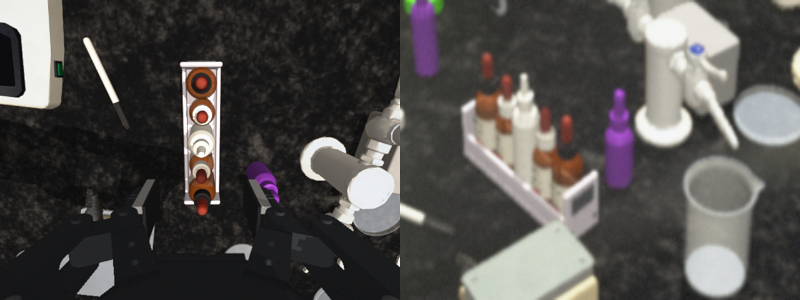

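All five bottles stand upright in the rack, with the white squeeze bottle in the middle of the row at (524,130). The beaker at (720,220) is where it was, and the gripper is clear.

```bash
python3 -c "from workcell import bot; print(bot.sign_off())"
```

```text
the job is handed in; nothing more can be done
None
```

The white squeeze bottle stands on the rack floor between the two white-collared bottles, all five bottles are upright, the beaker was not disturbed, and the job is handed in at about 35 s; one slip was that, while I felt for the gap, the shut fingers pressed the left pair against its stop with about 18 N, harder than intended.

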